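Restock the packing bench caddy

ROBOT

A 6-joint arm with a two-finger parallel gripper is mounted at the origin on the work surface. World frame = base frame: x ahead of the robot, y to its left, z up, the work surface at z = 0. Lengths are in m, angles in rad, forces in N, time in s.
With the tool pointing down it reaches from about 0.4 to 0.825 m from the base axis. Payload 7 kg.
Tool frame: the origin (TCP) lies midway between the tips of the shut fingers; the grasp point (between the pads) lies 19 mm behind it (grip_point_offset is the distance from the TCP to the grasp point, in m); z points along the fingers, y is the line along which they close (so a half turn about z gives the same grasp; the last joint's range is limited). The gripper opens to 88 mm and grips with 3 to 60 N. Pads are 19 mm wide; open, the fingers measure 130 mm over their backs; the gripper's body (78 mm by 193 mm) begins 47 mm behind the grasp point.
Start: joints at [-0.824, 0.359, 0.012, 0, -1.224, -0.288], TCP at [0.299, -0.605, 0.227] pointing down, gripper open.
Joint ranges: [-3.07, 3.07], [-1.43, 2.12], [-1.02, 1.25], [-3.03, 1.67], [-3.05, -0], [-3.03, 3.03]. Speed limits (rad/s): [2.39, 2.39, 3.01, 3.14, 3.14, 3.14].

INTERFACE

Orientations are given as [roll, pitch, yaw] about the fixed x, y, z axes, in that order (R = Rz(yaw) Ry(pitch) Rx(roll)).
In Python, from station import get_state, grab_frame, camera_params, job_done, grip_point_offset gives the robot as it stands.
- The arm moves only by the shell command python3 -m creep 'ROWS' [FORCE]. ROWS is JSON, a list that holds one entry, the list of rows, each a list of 7 numbers: the finger opening in cm, from 0 to 8.76, then the shift along the tool's x, y, z in cm, then the turn, a rotation vector about the tool's x, y, z in rad. In form: [[[fingers, tx, ty, tz, wx, wy, wz], ...]]. A call has 1 to 20 rows; each row is the pose to reach, as a shift and turn from the pose commanded when the call began, along the tool's axes at that moment; what a row does not reach only later rows make up. A row lasts 1/8 s, in which the tool goes at most 62.5 mm and 10.7 degrees, less where a joint would pass 70% of its speed; a pose out of reach is approached as far as the arm can. A call with a gripper value outside its range is refused whole. The fingers move at their own pace and stop on an object; FORCE is the grip in N (left out, the last holds). Time passes only in rows, so rows that repeat a pose let the fingers close. It gives the time, the measured TCP pose, the force, the opening and the grip force at its end, in the units of the state.
- get_state(): the state, without advancing time (a new reading comes with each control period).
- grab_frame(name): name is "scene" or "top"; returns the picture (400x640x3 uint8, blue, green, red); there is no depth.
- camera_params(name): a dict with "vertical_fov" (degrees; the focal length in pixels is half the picture's height over the tangent of half this angle, whatever the lens; pixels are square), "cx", "cy" (the principal point, pixels), "k1" (the pictures are not rectified: a ray, as slopes to the right and down, at radius r is drawn at 1 + k1 r^2 times it, then the intrinsics apply), "view" (4x4, takes a point from world to camera coordinates). Camera axes: x right, y down, z forward; pixel columns grow to the right and rows downward; lengths in m; the calibration is good to about 2 mm. A picture is of the moment at which its call begins. camera_params takes no time and is no camera call.
- job_done(): hands the job in; it is judged then, once.
The state is a dict: "t": time; "q": joint angles; "qd": joint speeds; "joint_efforts": joint torques, N m; "eef_pos": TCP position; "ee_rot": TCP orientation; "force": force on the tool from outside, world axes, zero at the start; "moment": the same for the moment, N m; "width": finger opening in m; "gripper_force": force on a finger pad.
Only numpy, scipy, OpenCV 4.12 (cv2) and the standard library are available. Lean on these libraries where they do the work, as an engineer would, in place of code of your own. Each camera call takes 0.05 s, during which the arm holds its last target. There are 200 camera calls.

TASK

Gather the packer's kit into the grey caddy: stand the amber glue bottle with the yellow cap in the round cup, put the roll of brown tape over the spindle, the rubber stamp in the square pocket and the red box of staples flat in the oblong pocket, each upright and fully down on its insert's floor. Leave the blue-capped cleaner bottle and the roll of green tape where they are.

Things in the scene. Friction and masses are not known exactly. Their poses are not given: they have to be found in the camera images.
- glue_bottle: The glue bottle: small amber glass bottle with a yellow screw cap and a white paper label, standing upright: body 40 mm across and 46 mm tall with straight sides, then a shoulder, then a cap 26 mm across between 54 and 72 mm height; about 110 g. Origin: centre of the underside, z up. Belongs in the round cup.
- cleaner_bottle: The roller cleaner: the same shape and size as the glue bottle, but clear glass with a blue screw cap and a white paper label, standing upright: body 40 mm across and 46 mm tall with straight sides, then a shoulder, then a cap 26 mm across between 54 and 72 mm height; about 110 g. Origin: centre of the underside, z up. Does not belong in the caddy.
- brown_roll: Roll of brown parcel tape, lying flat: a ring 60 mm across outside with a hole 38 mm across right through, 25 mm tall, 70 g. Origin: centre of the underside, z up. Belongs on the spindle.
- green_roll: Roll of green tape, the same shape and size as the brown one, lying flat: a ring 60 mm across outside with a hole 38 mm across right through, 25 mm tall, 70 g. Origin: centre of the underside, z up. Does not belong in the caddy.
- stamp: Rubber stamp standing upright: light wooden base 44 x 44 mm, 18 mm tall, with an upright dark wooden round handle: narrow at its foot, 26 mm across with straight sides from 34 to 62 mm height, top at 68 mm; about 90 g. Origin: centre of the underside, z up, x and y along the sides of the base. Belongs in the square pocket.
- staple_box: Closed red box of staples with a white patch on top, lying flat: 62 mm along its x, 36 mm along its y, 35 mm tall, about 120 g. Origin: centre of the underside, z up. Belongs in the oblong pocket.
- cup: Fixed insert on a 96 mm square foot, one of four, 2 x 2 at 100 mm pitch in any order in a fixed grey caddy. Origin: centre of the foot's underside, 6 mm above the table; x, y along its sides; inner floor 4 mm above the origin. It has a round white cup on a black foot: inside 62 mm across, outside 70 mm, rim 18 mm above the origin. Caddy 208 mm square, rim 14 mm over the table.
- spindle: Fixed insert on a 96 mm square foot, one of four, 2 x 2 at 100 mm pitch in any order in a fixed grey caddy. Origin: centre of the foot's underside, 6 mm above the table; x, y along its sides; inner floor 4 mm above the origin. This one, bare aluminium, is a flat foot 4 mm thick with an upright dark steel post in its middle, 20 mm across, top 34 mm above the origin.
- square_pocket: Fixed insert on a 96 mm square foot, one of four, 2 x 2 at 100 mm pitch in any order in a fixed grey caddy. Origin: centre of the foot's underside, 6 mm above the table; x, y along its sides; inner floor 4 mm above the origin. This one, brown wood, carries a square pocket: inside 66 x 66 mm (the stamp goes in at any turn), walls 4 mm thick, rim 18 mm above the origin.
- oblong_pocket: Fixed insert on a 96 mm square foot, one of four, 2 x 2 at 100 mm pitch in any order in a fixed grey caddy. Origin: centre of the foot's underside, 6 mm above the table; x, y along its sides; inner floor 4 mm above the origin. This one, blue, carries an oblong pocket: inside 86 mm along its x and 58 mm along its y, walls 4 mm thick, rim 18 mm above the origin.
Mind the look-alikes: they are no part of the job. There is more than one size of the green_roll; the one meant has the size given above.

How it is judged:
By the outcome, as a careful person would: the job done as asked, in the order asked, and still so for the second after the job is handed in, with the robot touching nothing.
It also fails if it takes over 104 s, if anything falls off the work surface, if the arm or the gripper's body presses on something with over 40 N, if the wrist force passes 120 N, or if a joint passes its speed limit or range.

## Working session

There is one attempt and no reset: what is moved stays moved. The work goes in short steps, Python scripts to look and compute and a shell command to move; the robot and the scene stay as the last step left them, time stands still between calls to the robot, and variables do not carry over. Pictures are saved under pics/ and viewed, at most 14 in all, crops included, and the job is handed in when it is done.

```bash
mkdir -p pics; ls; python3 - <<'E'
from station import *
import cv2
s=get_state();print(s)
print(grip_point_offset)
for n in("scene","top"):
    cv2.imwrite(f"pics/{n}0.png",grab_frame(n));print(n,camera_params(n))
E
```

```text
pics
{'t': 0.0, 'q': array([-8.23919083e-01,  3.59373681e-01,  1.10573377e-02, -3.81239626e-04,
       -1.22411995e+00, -2.88085643e-01]), 'qd': array([-2.01350337e-03,  2.70018922e-05, -5.54930060e-04,  1.10394541e-03,
        1.20732003e-03, -1.05197604e-03]), 'joint_efforts': array([-1.61707278e-03, -5.82711732e+01,  2.93049073e+01,  6.99695528e+00,
        6.77060147e-03, -2.00475574e-04]), 'eef_pos': array([ 0.29868372, -0.60475803,  0.22562498]), 'ee_rot': array([ 3.13991844e+00, -1.22371093e-04, -2.68293078e+00]), 'force': array([-0.26965065, -0.37552445,  0.01841419]), 'moment': array([-0.07219071, -0.06945013,  0.01906377]), 'gripper_force': 0.0, 'width': 0.0875456489502457}
0.0188
scene {'vertical_fov': 43.354474138730104, 'cx': 313.0616892432058, 'cy': 201.18789738295456, 'k1': 0.03237271528232916, 'view': array([[ 0.65580849,  0.75473636, -0.01697793, -0.27132761],
       [ 0.50067649, -0.4516616 , -0.73846114, -0.2381362 ],
       [-0.56501175,  0.47578863, -0.67408226,  1.78348547],
       [ 0.        ,  0.        ,  0.        ,  1.        ]])}
top {'vertical_fov': 45.36585804843169, 'cx': 327.6382856958176, 'cy': 200.34996260660787, 'k1': -0.0705196056031918, 'view': array([[ 0.01176877, -0.99990142,  0.00765843, -0.07270209],
       [-0.99638353, -0.01237123, -0.08406437,  0.51456231],
       [ 0.08415083, -0.0066414 , -0.9964309 ,  1.6654241 ],
       [ 0.        ,  0.        ,  0.        ,  1.        ]])}
```

View pics/scene0.png

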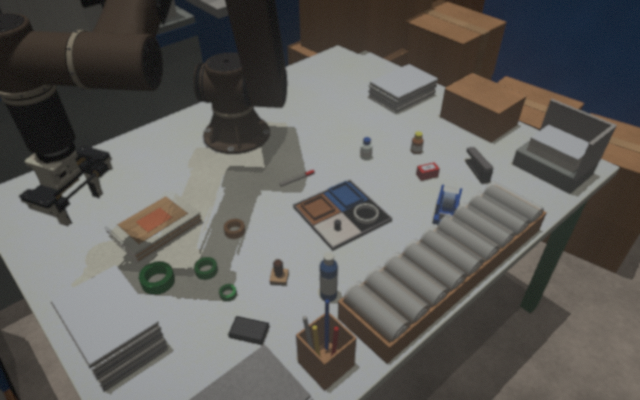

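View pics/top0.png

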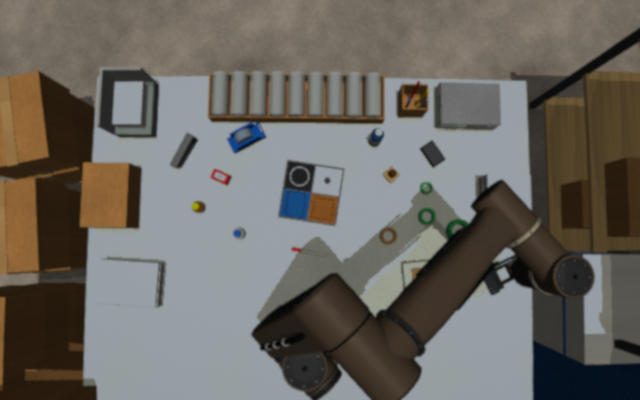

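The scene picture shows, with top-view pixels in brackets:
- Amber bottle: (417,142) [198,207]
- Blue-capped bottle: (366,147) [239,233]
- Brown ring: (234,228) [388,236]
- Stamp: (279,271) [392,174]
- Red box: (428,171) [221,177]
- Three green rings: (157,277), (206,267) and (228,292)
- Caddy: around (342,213) [312,192]

Next I'll enlarge both views.

```bash
python3 - <<'E'
import cv2
def crop(n,x,y,w,h,k,o):
    im=cv2.imread(f"pics/{n}0.png")[y:y+h,x:x+w]
    im=cv2.resize(im,None,fx=k,fy=k,interpolation=cv2.INTER_CUBIC)
    for i in range(0,w,20): cv2.putText(im,str(x+i),(i*k,8),0,.3,(0,0,255));cv2.line(im,(i*k,10),(i*k,14),(0,0,255))
    for j in range(0,h,20): cv2.putText(im,str(y+j),(0,j*k+4),0,.3,(0,0,255))
    cv2.imwrite(o,im)
crop("top",190,160,160,80,5,"pics/t_left.png")
crop("top",370,155,100,90,6,"pics/t_right.png")
crop("scene",290,125,160,120,5,"pics/s_right.png")
crop("scene",200,205,110,100,6,"pics/s_left.png")
E
```

```text
(no output)
```

View pics/t_left.png

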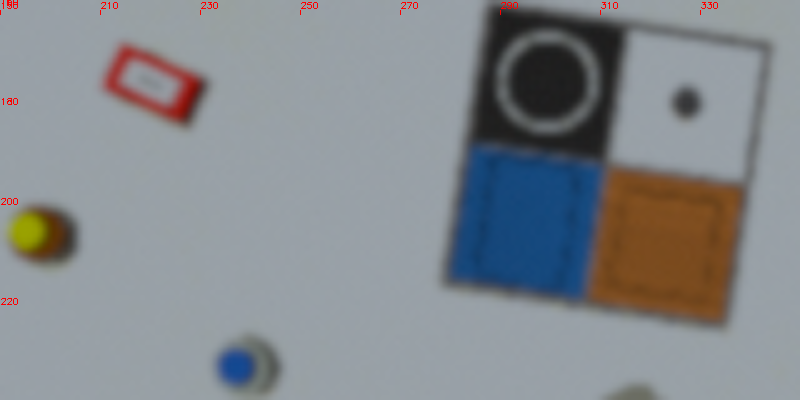

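View pics/t_right.png

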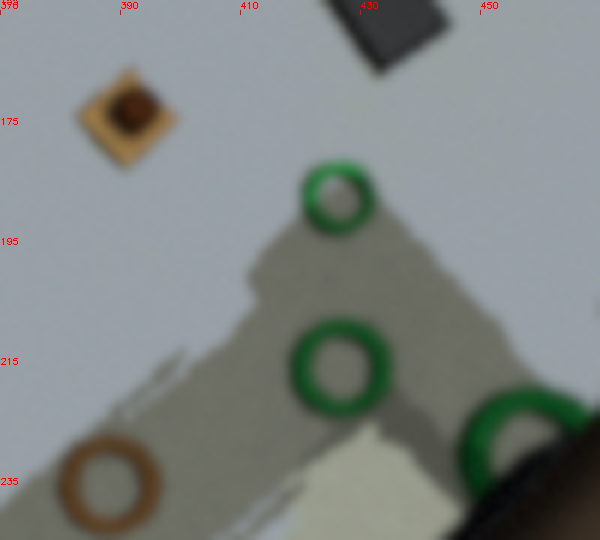

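View pics/s_right.png

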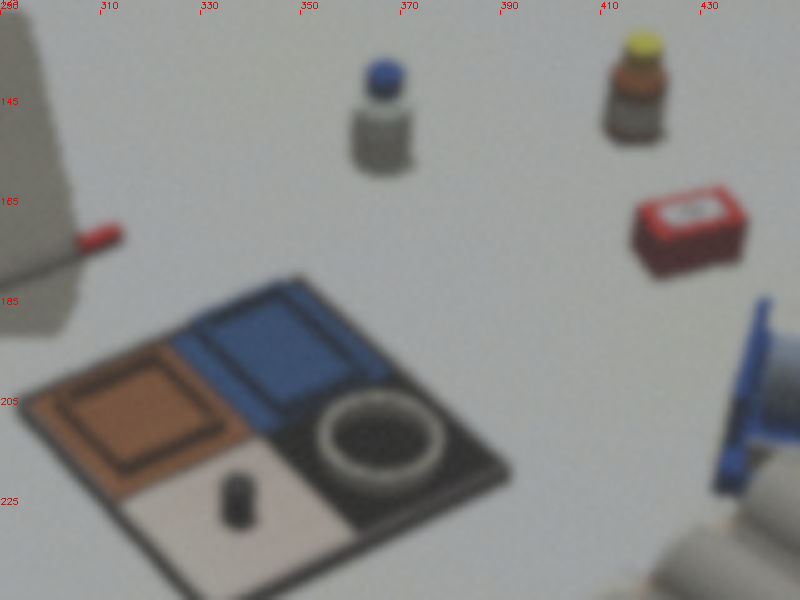

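View pics/s_left.png

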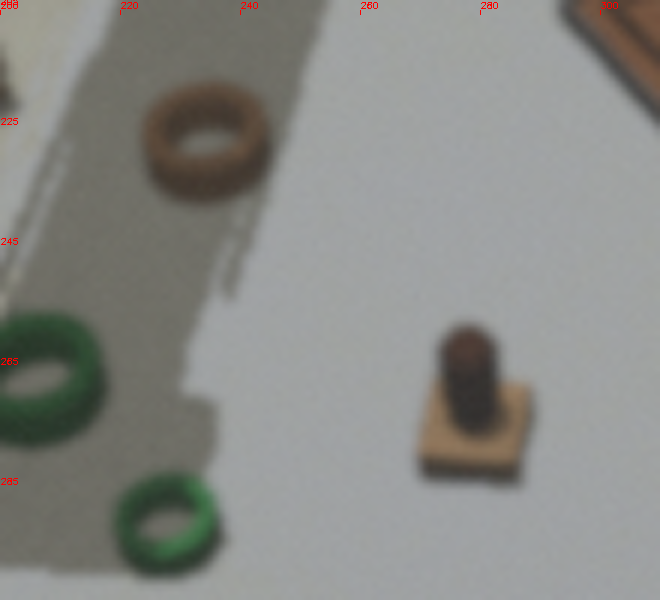

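Top crop:
- Yellow cap (195.8,206.2), blue cap (237.4,233.4), red box top centre (221,177).
- Caddy: cup top-left (299,176), spindle (327,180), blue oblong bottom-left, brown square bottom-right.
- Brown ring (388.3,235.8) and stamp (392.5,173.1).

Look-alikes:
- **Bottles:** top (196,206) has a yellow cap and an amber body, so it is the glue. Top (237,233) has a blue cap and clear glass, so it stays.
- **Rolls:** the brown ring (388,236) is the only brown one. The green rings at (426,188), (427,216) and (457,229) all stay.

The crops above confirm these choices.

```bash
cat > h.py <<'E'
import numpy as np, cv2
from scipy.optimize import least_squares
from station import *
def cam(n):
    p=camera_params(n); f=200/np.tan(np.radians(p["vertical_fov"]/2))
    return np.array([[f,0,p["cx"]],[0,f,p["cy"]],[0,0,1]]),np.array([p["k1"],0,0,0,0]),p["view"]
C={n:cam(n) for n in("top","scene")}
def proj(n,P):
    K,d,V=C[n]; return cv2.projectPoints(np.atleast_2d(np.asarray(P,float)),cv2.Rodrigues(V[:3,:3])[0],V[:3,3],K,d)[0][:,0]
def tri(t,s):
    r=least_squares(lambda p:np.r_[proj("top",p)[0]-t,proj("scene",p)[0]-s],[.5,0,.05]); return r.x,np.abs(r.fun).max()
def onz(n,uv,z):
    K,d,V=C[n]; a=cv2.undistortPoints(np.array([[uv]],float),K,d)[0,0]
    R=V[:3,:3]; o=-R.T@V[:3,3]; v=R.T@np.r_[a,1]; return o+v*(z-o[2])/v[2]
def cr(x,y,k,u,v): return np.array([(u+.5)/k-.5+x,(v+.5)/k-.5+y])
E
python3 - <<'E'
from h import *
np.set_printoptions(precision=4,suppress=True)
tl=lambda u,v:cr(190,160,5,u,v); tr=lambda u,v:cr(370,155,6,u,v); sr=lambda u,v:cr(290,125,5,u,v); sl=lambda u,v:cr(200,205,6,u,v)
print("glue cap .072",*tri(tl(29,231),sr(643,40)))
print("blue cap",*tri(tl(237,367),sr(385,68)))
print("cup .024",*tri(tl(547,81),sr(381,432)))
print("spindle .040",*tri(tl(687,102),sr(239,480)))
print("brown .025",*tri(tr(110,485),sl(207,132)))
print("stamp .068",*tri(tr(135,109),sl(469,335)))
print("stap .035",[ (a:=tri(tl(*t),sr(*s)))[0].round(4).tolist()+[round(a[1],2)] for t,s in zip([(124,44),(205,80),(188,124),(105,89)],[(748,217),(656,236),(638,204),(722,186)])])
print("caddy .014"); c=[onz("top",tl(*p),.014) for p in [(490,3),(770,43),(724,326),(444,284)]]
print(np.array(c),np.mean(c,0),[np.linalg.norm(c[i]-c[i-1]) for i in range(4)],[np.arctan2(*(c[i]-c[i-1])[1::-1]) for i in range(4)])
print("scene caddy",*[onz("scene",sr(*p),.014) for p in [(512,472),(300,277),(18,408)]])
b=[onz("top",tr(*p),.018) for p in [(130,67),(178,119),(126,168),(76,117)]]
print("stamp base",np.array(b),np.mean(b,0),[np.arctan2(*(b[i]-b[i-1])[1::-1]) for i in range(4)])
E
```

```text
glue cap .072 [0.4882 0.3883 0.0733] 0.5873168419299759
blue cap [0.3971 0.2426 0.0733] 0.567086377065948
cup .024 [0.6018 0.0367 0.0249] 0.26017674919677347
spindle .040 [ 0.5867 -0.0617  0.04  ] 0.4686013625601504
brown .025 [ 0.3953 -0.2787  0.0194] 0.3668328118213253
stamp .068 [ 0.6107 -0.2871  0.0669] 0.2234692878832334
stap .035 [[0.6239, 0.3358, 0.0345, np.float64(0.46)], [0.5989, 0.2775, 0.0361, np.float64(0.54)], [0.5699, 0.2908, 0.0367, np.float64(1.35)], [0.5923, 0.3489, 0.0337, np.float64(0.63)]]
caddy .014
[[ 0.6581  0.0781  0.014 ]
 [ 0.6318 -0.1221  0.014 ]
 [ 0.4298 -0.0914  0.014 ]
 [ 0.457   0.1068  0.014 ]] [ 0.5442 -0.0072  0.014 ] [np.float64(0.20313573462245507), np.float64(0.2018749770935832), np.float64(0.20433438584018046), np.float64(0.20002287563254237)] [np.float64(-0.14167740677455434), np.float64(-1.701457216282517), np.float64(2.990897935379806), np.float64(1.43428620362221)]
scene caddy [0.6675 0.0776 0.014 ] [0.4625 0.1084 0.014 ] [ 0.4375 -0.0978  0.014 ]
stamp base [[ 0.6424 -0.2919  0.018 ]
 [ 0.6116 -0.3204  0.018 ]
 [ 0.5819 -0.2894  0.018 ]
 [ 0.6119 -0.2597  0.018 ]] [ 0.6119 -0.2904  0.018 ] [np.float64(-0.813013429424538), np.float64(-2.393243002525544), np.float64(2.3351838127396403), np.float64(0.7800962720528356)]
```

```bash
cat > plan.py <<'E'
# usage: plan.py x y z yaw  -> shift (cm) and rotvec in the present tool frame (yaw mod pi, nearest)
import sys, numpy as np
from scipy.spatial.transform import Rotation as R
from station import get_state
x,y,z,yaw=map(float,sys.argv[1:]); s=get_state()
A=R.from_euler("xyz",s["ee_rot"])
r=min((( A.inv()*R.from_euler("xyz",[np.pi,0,yaw+k*np.pi])).as_rotvec() for k in(0,1)),key=np.linalg.norm)
print("t",round(s["t"],2),"pos",s["eef_pos"].round(4),"yaw",round(s["ee_rot"][2],3),"w",round(s["width"],4),"q1,q6",s["q"][[0,5]].round(2))
print("shift cm",(100*A.inv().apply(np.array([x,y,z])-s["eef_pos"])).round(2),"rot",r.round(3))
E
python3 plan.py .55 -.1 .2 -1.9; python3 plan.py .488 .388 .16 -1.187
```

```text
t 0.1 pos [ 0.2987 -0.6048  0.2257] yaw -2.683 w 0.0877 q1,q6 [-0.82 -0.29]
shift cm [-44.88  34.14   2.62] rot [ 0.001  0.    -0.783]
t 0.1 pos [ 0.2987 -0.6048  0.2257] yaw -2.683 w 0.0877 q1,q6 [-0.82 -0.29]
shift cm [-60.93  80.63   6.69] rot [ 1.000e-03  1.000e-03 -1.496e+00]
```

```bash
python3 -m creep '[[[8.7,-44.9,34.1,2.6,0,0,-0.78],[8.7,-44.9,34.1,2.6,0,0,-0.78],[8.7,-44.9,34.1,2.6,0,0,-0.78],[8.7,-44.9,34.1,2.6,0,0,-0.78],[8.7,-44.9,34.1,2.6,0,0,-0.78],[8.7,-44.9,34.1,2.6,0,0,-0.78],[8.7,-44.9,34.1,2.6,0,0,-0.78],[8.7,-44.9,34.1,2.6,0,0,-0.78],[8.7,-60.9,80.6,6.7,0,0,-1.5],[8.7,-60.9,80.6,6.7,0,0,-1.5],[8.7,-60.9,80.6,6.7,0,0,-1.5],[8.7,-60.9,80.6,6.7,0,0,-1.5],[8.7,-60.9,80.6,6.7,0,0,-1.5],[8.7,-60.9,80.6,6.7,0,0,-1.5],[8.7,-60.9,80.6,6.7,0,0,-1.5],[8.7,-60.9,80.6,6.7,0,0,-1.5],[8.7,-60.9,80.6,6.7,0,0,-1.5],[8.7,-60.9,80.6,6.7,0,0,-1.5],[8.7,-60.9,80.6,6.7,0,0,-1.5],[8.7,-60.9,80.6,6.7,0,0,-1.5]]]' 20; python3 plan.py .488 .388 .019 -1.187
```

```text
t: 2.6
eef_pos: [0.4881, 0.3862, 0.1597]
ee_rot: [3.141, -0.0, -1.184]
force: [-0.5, -0.2, 0.3]
width: 0.087
gripper_force: 0.0
t 2.6 pos [0.4881 0.3862 0.1597] yaw -1.184 w 0.087 q1,q6 [ 0.98 -0.6 ]
shift cm [-0.17 -0.06 14.07] rot [ 0.    -0.     0.003]
```

```bash
python3 -m creep '[[[8.7,-0.2,-0.1,5,0,0,0],[8.7,-0.2,-0.1,9,0,0,0],[8.7,-0.2,-0.1,12,0,0,0],[8.7,-0.2,-0.1,14,0,0,0],[8.7,-0.2,-0.1,14,0,0,0],[8.7,-0.2,-0.1,14,0,0,0],[3.5,-0.2,-0.1,14,0,0,0],[3.5,-0.2,-0.1,14,0,0,0],[3.5,-0.2,-0.1,14,0,0,0],[3.5,-0.2,-0.1,14,0,0,0],[3.5,-0.2,-0.1,14,0,0,0],[3.5,-0.2,-0.1,14,0,0,0],[3.5,-0.2,-0.1,14,0,0,0],[3.5,-0.2,-0.1,14,0,0,0],[3.5,-0.2,-0.1,11,0,0,0],[3.5,-0.2,-0.1,6,0,0,0],[3.5,-0.2,-0.1,2,0,0,0],[3.5,-0.2,-0.1,1,0,0,0],[3.5,-0.2,-0.1,1,0,0,0]]]' 20; python3 plan.py .602 .037 .14 -1.8
```

```text
t: 4.97
eef_pos: [0.488, 0.3894, 0.1497]
ee_rot: [-3.141, 0.001, -1.183]
force: [0.1, 0.9, -1.9]
width: 0.0393
gripper_force: 20.0
t 4.97 pos [0.488  0.3894 0.1497] yaw -1.183 w 0.0393 q1,q6 [ 0.99 -0.6 ]
shift cm [36.94  2.77  0.94] rot [-0.     0.001  0.617]
```

```bash
python3 -m creep '[[[3.5,36.9,2.8,1,0,0,0.62],[3.5,36.9,2.8,1,0,0,0.62],[3.5,36.9,2.8,1,0,0,0.62],[3.5,36.9,2.8,1,0,0,0.62],[3.5,36.9,2.8,1,0,0,0.62],[3.5,36.9,2.8,1,0,0,0.62],[3.5,36.9,2.8,1,0,0,0.62],[3.5,36.9,2.8,1,0,0,0.62],[3.5,36.9,2.8,1,0,0,0.62],[3.5,36.9,2.8,1,0,0,0.62]]]'; python3 plan.py .602 .037 .0305 -1.8; python3 - <<'E'
from h import *
a=[cv2.resize(grab_frame(n)[y:y+100,x:x+130],None,fx=6,fy=6 if 0 else 6,interpolation=2)[:560] for n,x,y in(("top",250,140),("scene",290,140))]
cv2.imwrite("pics/g1.png",cv2.resize(np.vstack(a),(560,800*560//560//1))[:, :][:800] if 0 else cv2.resize(np.hstack(a),(800,300)))
E
```

```text
t: 6.22
eef_pos: [0.6016, 0.0384, 0.1394]
ee_rot: [3.141, -0.0, -1.801]
force: [0.2, 0.6, 0.1]
width: 0.0394
gripper_force: 20.0
t 6.22 pos [0.6016 0.0384 0.1394] yaw -1.801 w 0.0394 q1,q6 [ 0.39 -0.62]
shift cm [ 0.13 -0.08 10.89] rot [ 0.    -0.    -0.001]
```

View pics/g1.png

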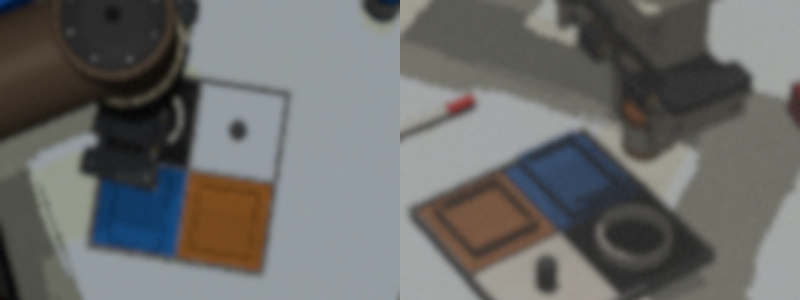

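The bottle hangs upright between the fingers, at scene crop (640,130), above the cup. Next I lower it.

```bash
python3 -m creep '[[[3.5,0.1,-0.1,4,0,0,0],[3.5,0.1,-0.1,7.5,0,0,0],[3.5,0.1,-0.1,9.5,0,0,0],[3.5,0.1,-0.1,10.5,0,0,0],[3.5,0.1,-0.1,10.9,0,0,0],[3.5,0.1,-0.1,10.9,0,0,0],[3.5,0.1,-0.1,10.9,0,0,0]]]'
```

```text
t: 7.2
eef_pos: [0.6032, 0.0362, 0.0315]
ee_rot: [-3.14, 0.001, -1.803]
force: [1.0, 0.1, -1.0]
width: 0.0391
gripper_force: 20.0
```

```bash
python3 -m creep '[[[3.5,0,0,0.1,0,0,0],[3.5,0,0,0.1,0,0,0],[5.5,0,0,0.1,0,0,0],[5.5,0,0,0.1,0,0,0],[5.5,0,0,0.1,0,0,0],[5.5,0,0,0.1,0,0,0],[5.5,0,0,-1,0,0,0],[5.5,0,0,-4,0,0,0],[6.5,0,0,-9,0,0,0],[8.7,0,0,-13,0,0,0],[8.7,0,0,-13,0,0,0]]]'; python3 plan.py .395 -.279 .15 -2.4
```

```text
t: 8.57
eef_pos: [0.6049, 0.0366, 0.1655]
ee_rot: [-3.135, 0.004, -1.802]
force: [-0.7, -0.3, -0.1]
width: 0.0796
gripper_force: 0.0
t 8.57 pos [0.6049 0.0366 0.1655] yaw -1.802 w 0.0796 q1,q6 [ 0.38 -0.62]
shift cm [35.53 13.2   1.32] rot [-0.006  0.006  0.598]
```

```bash
python3 -m creep '[[[8.7,35.5,13.2,1.3,0,0,0.7],[8.7,35.5,13.2,1.3,0,0,0.7],[8.7,35.5,13.2,1.3,0,0,0.7],[8.7,35.5,13.2,1.3,0,0,0.7],[8.7,35.5,13.2,1.3,0,0,0.7],[8.7,35.5,13.2,1.3,0,0,0.7],[8.7,35.5,13.2,1.3,0,0,0.7],[8.7,35.5,13.2,1.3,0,0,0.7],[8.7,35.5,13.2,1.3,0,0,0.7],[8.7,35.5,13.2,1.3,0,0,0.7],[8.7,35.5,13.2,1.3,0,0,0.7]]]'; python3 plan.py .395 -.279 .007 -2.5; python3 - <<'E'
from h import *
a=[cv2.resize(grab_frame(n)[y:y+w,x:x+w],(400,400),interpolation=2) for n,x,y,w in(("top",260,150,180),("scene",220,110,180))]
cv2.imwrite("pics/g2.png",np.hstack(a))
E
```

```text
t: 9.95
eef_pos: [0.393, -0.2784, 0.1475]
ee_rot: [3.142, -0.0, -2.501]
force: [0.8, 0.5, -0.5]
width: 0.087
gripper_force: 0.0
t 9.95 pos [ 0.393  -0.2784  0.1475] yaw -2.501 w 0.087 q1,q6 [-0.21 -0.72]
shift cm [-0.13 -0.16 14.05] rot [ 0.    -0.    -0.001]
```

View pics/g2.png

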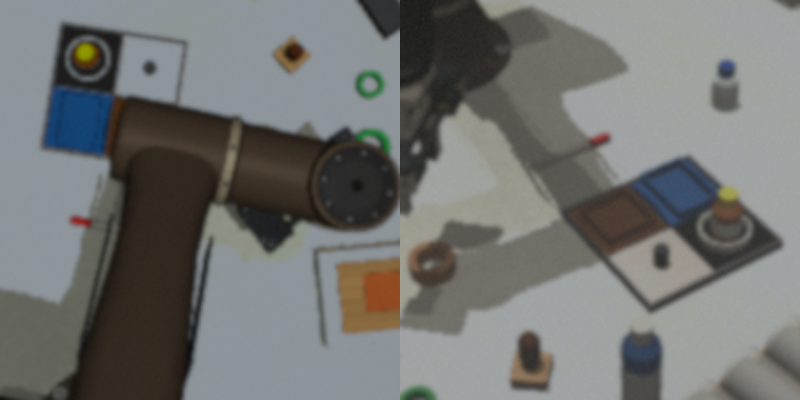

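The glue bottle stands in the cup at left crop (87,55) and right crop (727,215). Next I descend on the brown roll.

```bash
python3 -m creep '[[[8.7,-0.1,-0.1,5,0,0,0],[8.7,-0.1,-0.1,9,0,0,0],[8.7,-0.1,-0.1,12,0,0,0],[8.7,-0.1,-0.1,13.5,0,0,0],[8.7,-0.1,-0.1,14,0,0,0],[8.7,-0.1,-0.1,14,0,0,0],[5.6,-0.1,-0.1,14,0,0,0],[5.6,-0.1,-0.1,14,0,0,0],[5.6,-0.1,-0.1,14,0,0,0],[5.6,-0.1,-0.1,14,0,0,0],[5.6,-0.1,-0.1,14,0,0,0],[5.6,-0.1,-0.1,14,0,0,0],[5.6,-0.1,-0.1,13,0,0,0],[5.6,-0.1,-0.1,9,0,0,0],[5.6,-0.1,-0.1,5,0,0,0],[5.6,-0.1,-0.1,3,0,0,0],[5.6,-0.1,-0.1,3,0,0,0]]]' 20; python3 plan.py .587 -.062 .12 -2.5
```

```text
t: 12.18
eef_pos: [0.3949, -0.2796, 0.1195]
ee_rot: [-3.139, 0.002, -2.503]
force: [-0.4, -0.5, -0.9]
width: 0.0598
gripper_force: 20.0
t 12.18 pos [ 0.3949 -0.2796  0.1195] yaw -2.503 w 0.0598 q1,q6 [-0.21 -0.72]
shift cm [-2.84e+01  6.01e+00  1.00e-02] rot [-0.003  0.002 -0.003]
```

```bash
python3 -m creep '[[[5.6,-28.4,6,0,0,0,0],[5.6,-28.4,6,0,0,0,0],[5.6,-28.4,6,0,0,0,0],[5.6,-28.4,6,0,0,0,0],[5.6,-28.4,6,0,0,0,0],[5.6,-28.4,6,0,0,0,0],[5.6,-28.4,6,0,0,0,0],[5.6,-28.4,6,0,0,0,0],[5.6,-28.4,6,0,0,0,0]]]'; python3 plan.py .587 -.062 .0175 -2.5; python3 - <<'E'
from h import *
cv2.imwrite("pics/g3.png",cv2.resize(grab_frame("scene")[120:270,250:450],(800,600),interpolation=2))
E
```

```text
t: 13.3
eef_pos: [0.5856, -0.0626, 0.1177]
ee_rot: [-3.142, 0.0, -2.504]
force: [-0.0, 0.2, -0.6]
width: 0.0598
gripper_force: 20.0
t 13.3 pos [ 0.5856 -0.0626  0.1177] yaw -2.504 w 0.0598 q1,q6 [ 0.23 -1.16]
shift cm [-0.14 -0.03 10.02] rot [-0.     0.    -0.004]
```

View pics/g3.png

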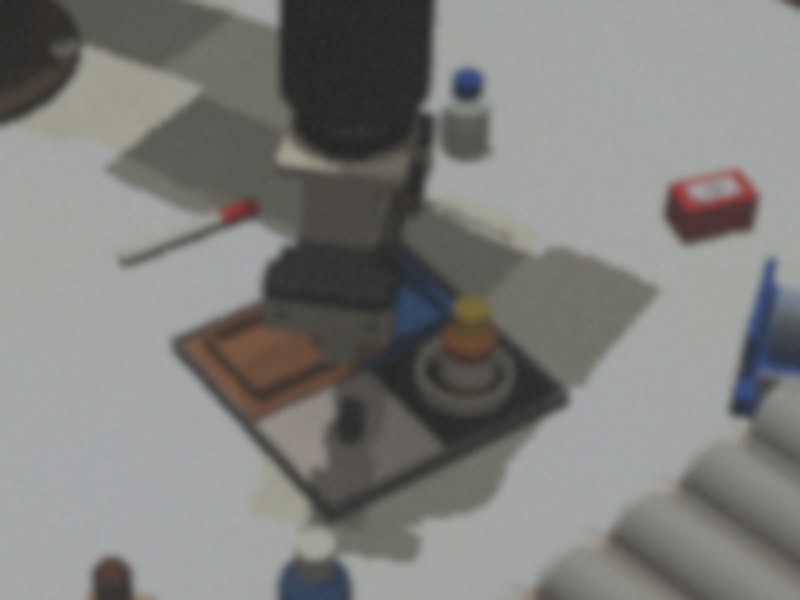

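The front finger at (345,330) hides the roll, but the 59.8 mm opening at 20 N shows it is held. The post is at (350,415). I lower it now.

```bash
python3 -m creep '[[[5.6,-0.1,0,4,0,0,0],[5.6,-0.1,0,6,0,0,0],[5.6,-0.1,0,7.5,0,0,0],[5.6,-0.1,0,8.7,0,0,0],[5.6,-0.1,0,9.6,0,0,0],[5.6,-0.1,0,10,0,0,0],[5.6,-0.1,0,10,0,0,0],[5.6,-0.1,0,10,0,0,0]]]'
```

```text
t: 14.35
eef_pos: [0.5873, -0.0611, 0.018]
ee_rot: [-3.141, 0.001, -2.503]
force: [-0.5, 0.8, 0.5]
width: 0.0603
gripper_force: 20.0
```

```bash
python3 -m creep '[[[5.6,0,0,0.1,0,0,0],[5.6,0,0,0.1,0,0,0],[7.2,0,0,0.1,0,0,0],[7.2,0,0,0.1,0,0,0],[7.2,0,0,0.1,0,0,0],[7.2,0,0,0.1,0,0,0],[7.2,0,0,-1,0,0,0],[7.2,0,0,-4,0,0,0],[7.2,0,0,-9,0,0,0],[8.7,0,0,-13,0,0,0],[8.7,0,0,-13,0,0,0]]]'; python3 plan.py .611 -.288 .15 -2.4
```

```text
t: 15.72
eef_pos: [0.5893, -0.061, 0.1523]
ee_rot: [-3.138, 0.007, -2.502]
force: [-0.9, -0.0, -0.4]
width: 0.0848
gripper_force: 0.0
t 15.72 pos [ 0.5893 -0.061   0.1523] yaw -2.502 w 0.0848 q1,q6 [ 0.23 -1.16]
shift cm [ 11.8  -19.51   0.22] rot [-0.004  0.006 -0.102]
```

```bash
python3 -m creep '[[[8.7,11.8,-19.5,0,0,0,0],[8.7,11.8,-19.5,0,0,0,0],[8.7,11.8,-19.5,0,0,0,0],[8.7,11.8,-19.5,0,0,0,0],[8.7,11.8,-19.5,0,0,0,0],[8.7,11.8,-19.5,0,0,0,0],[8.7,11.8,-19.5,0,0,0,0],[8.7,11.8,-19.5,0,0,0,0]]]'; python3 plan.py .611 -.288 .031 -2.5; python3 - <<'E'
from h import *
cv2.imwrite("pics/g4.png",cv2.resize(np.hstack([grab_frame("scene")[150:300,240:440],grab_frame("top")[130:280,240:440]]),(800,300),interpolation=2))
E
```

```text
t: 16.73
eef_pos: [0.6087, -0.2871, 0.1478]
ee_rot: [-3.141, 0.0, -2.501]
force: [-0.6, -0.8, 0.4]
width: 0.0868
gripper_force: 0.0
t 16.73 pos [ 0.6087 -0.2871  0.1478] yaw -2.501 w 0.0868 q1,q6 [-0.15 -0.78]
shift cm [-0.13 -0.21 11.68] rot [-0.     0.    -0.001]
```

View pics/g4.png

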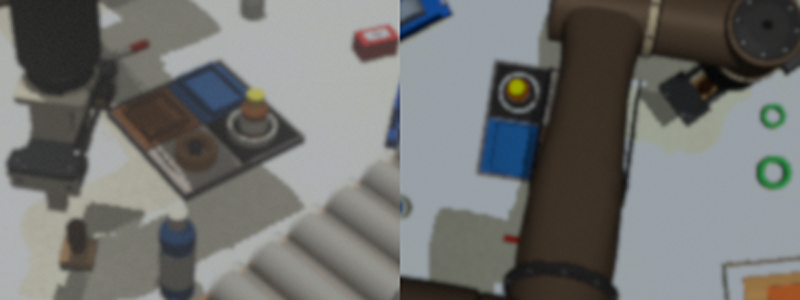

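The roll sits flat round the spindle at left crop (195,150), and the stamp is at left crop (78,243). Next I take the stamp by its handle.

```bash
python3 -m creep '[[[8.7,-0.1,-0.1,4,0,0,0],[8.7,-0.1,-0.1,8,0,0,0],[8.7,-0.1,-0.1,10.5,0,0,0],[8.7,-0.1,-0.1,11.6,0,0,0],[8.7,-0.1,-0.1,11.6,0,0,0],[8.7,-0.1,-0.1,11.6,0,0,0],[2,-0.1,-0.1,11.6,0,0,0],[2,-0.1,-0.1,11.6,0,0,0],[2,-0.1,-0.1,11.6,0,0,0],[2,-0.1,-0.1,11.6,0,0,0],[2,-0.1,-0.1,11.6,0,0,0],[2,-0.1,-0.1,11.6,0,0,0],[2,-0.1,-0.1,11.6,0,0,0],[2,-0.1,-0.1,11.6,0,0,0],[2,-0.1,-0.1,11.6,0,0,0],[2,-0.1,-0.1,10,0,0,0],[2,-0.1,-0.1,6,0,0,0],[2,-0.1,-0.1,2,0,0,0],[2,-0.1,-0.1,0,0,0,0],[2,-0.1,-0.1,0,0,0,0]]]' 20; python3 plan.py .488 -.048 .14 -2.5
```

```text
t: 19.32
eef_pos: [0.611, -0.2886, 0.1506]
ee_rot: [-3.138, 0.003, -2.503]
force: [0.6, 0.2, -2.2]
width: 0.0252
gripper_force: 20.0
t 19.32 pos [ 0.611  -0.2886  0.1506] yaw -2.503 w 0.0252 q1,q6 [-0.15 -0.78]
shift cm [-4.47 26.65  0.99] rot [-0.003  0.003 -0.003]
```

```bash
python3 -m creep '[[[2,-4.5,26.6,1,0,0,-0.66],[2,-4.5,26.6,1,0,0,-0.66],[2,-4.5,26.6,1,0,0,-0.66],[2,-4.5,26.6,1,0,0,-0.66],[2,-4.5,26.6,1,0,0,-0.66],[2,-4.5,26.6,1,0,0,-0.66],[2,-4.5,26.6,1,0,0,-0.66],[2,-4.5,26.6,1,0,0,-0.66],[2,-4.5,26.6,1,0,0,-0.66]]]'; python3 plan.py .488 -.048 .043 -1.84; python3 - <<'E'
from h import *
cv2.imwrite("pics/g5.png",cv2.resize(grab_frame("scene")[150:250,260:400],(700,500),interpolation=2))
E
```

```text
t: 20.45
eef_pos: [0.4875, -0.0486, 0.1373]
ee_rot: [3.141, -0.0, -1.844]
force: [-0.3, 0.1, -1.8]
width: 0.0252
gripper_force: 20.0
t 20.45 pos [ 0.4875 -0.0486  0.1373] yaw -1.844 w 0.0252 q1,q6 [ 0.3  -0.58]
shift cm [-0.08 -0.04  9.43] rot [ 0.001 -0.    -0.004]
```

View pics/g5.png

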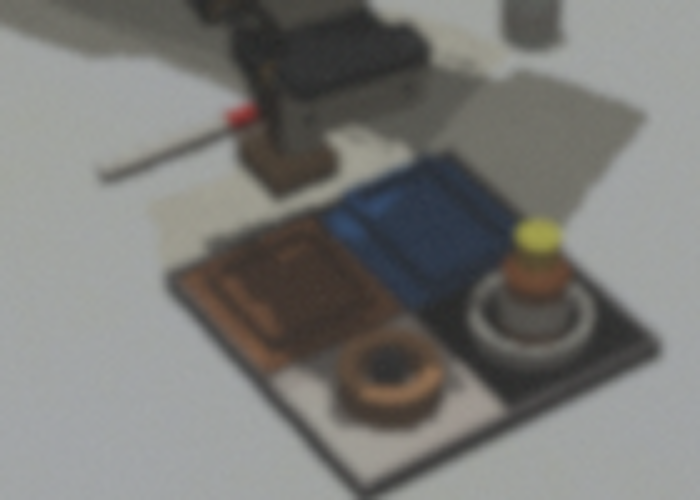

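The stamp hangs upright with its base (288,165) square to the brown pocket. The roll at (392,375) and the bottle are seated.

```bash
python3 -m creep '[[[2,-0.1,0,4,0,0,0],[2,-0.1,0,7,0,0,0],[2,-0.1,0,8.5,0,0,0],[2,-0.1,0,9.3,0,0,0],[2,-0.1,0,9.6,0,0,0],[2,-0.1,0,9.6,0,0,0],[2,-0.1,0,9.6,0,0,0],[5,-0.1,0,9.6,0,0,0],[5,-0.1,0,9.6,0,0,0],[5,-0.1,0,9.6,0,0,0],[5,-0.1,0,9.6,0,0,0],[5,-0.1,0,9.6,0,0,0],[5,-0.1,0,8,0,0,0],[5,-0.1,0,4,0,0,0],[8.7,-0.1,0,0,0,0,0],[8.7,-0.1,0,-1,0,0,0],[8.7,-0.1,0,-1,0,0,0]]]'; python3 plan.py .596 .313 .15 1.185; python3 plan.py .596 .313 .15 -0.385
```

```text
t: 22.62
eef_pos: [0.4878, -0.0468, 0.1479]
ee_rot: [-3.14, 0.001, -1.843]
force: [-0.0, 0.8, -1.0]
width: 0.0744
gripper_force: 0.0
t 22.62 pos [ 0.4878 -0.0468  0.1479] yaw -1.843 w 0.0744 q1,q6 [ 0.31 -0.58]
shift cm [-37.57  -0.75  -0.17] rot [-0.001  0.001  0.114]
t 22.62 pos [ 0.4878 -0.0468  0.1479] yaw -1.843 w 0.0744 q1,q6 [ 0.31 -0.58]
shift cm [-37.57  -0.75  -0.17] rot [-0.002 -0.    -1.458]
```

```bash
python3 -m creep '[[[8.7,-37.6,-0.8,0,0,0,0.11],[8.7,-37.6,-0.8,0,0,0,0.11],[8.7,-37.6,-0.8,0,0,0,0.11],[8.7,-37.6,-0.8,0,0,0,0.11],[8.7,-37.6,-0.8,0,0,0,0.11],[8.7,-37.6,-0.8,0,0,0,0.11],[8.7,-37.6,-0.8,0,0,0,0.11],[8.7,-37.6,-0.8,0,0,0,0.11],[8.7,-37.6,-0.8,0,0,0,0.11],[8.7,-37.6,-0.8,0,0,0,0.11]]]'; python3 plan.py .596 .313 .0135 1.185; python3 - <<'E'
from h import *
cv2.imwrite("pics/g6.png",cv2.resize(grab_frame("scene")[110:250,270:470],(800,560),interpolation=2))
E
```

```text
t: 23.88
eef_pos: [0.5963, 0.312, 0.1478]
ee_rot: [-3.142, 0.0, -1.954]
force: [-0.3, 0.2, 0.0]
width: 0.0871
gripper_force: 0.0
t 23.88 pos [0.5963 0.312  0.1478] yaw -1.954 w 0.0871 q1,q6 [ 0.77 -1.15]
shift cm [-0.08  0.07 13.43] rot [-0.     0.     0.003]
```

View pics/g6.png

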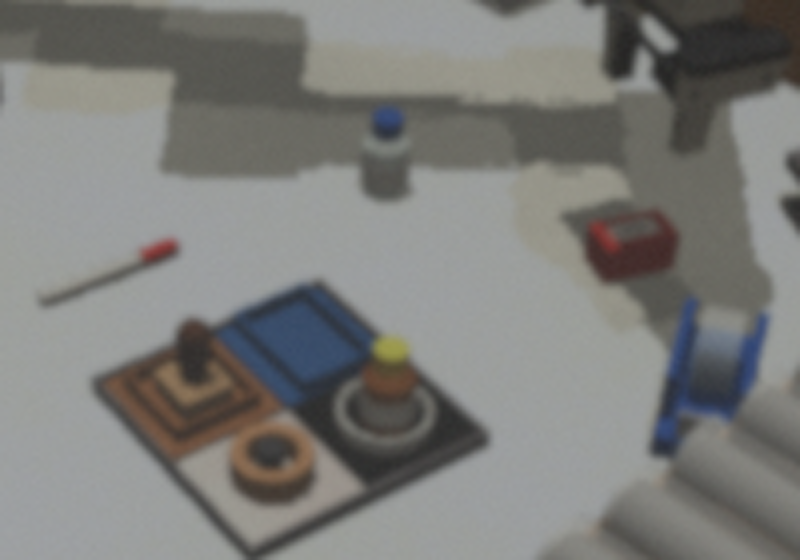

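The stamp stands in its pocket at (193,370), and the red box is at (632,243) under the open fingers. Next I grip the box.

```bash
python3 -m creep '[[[8.7,-0.1,0.1,5,0,0,0],[8.7,-0.1,0.1,9.5,0,0,0],[8.7,-0.1,0.1,12,0,0,0],[8.7,-0.1,0.1,13.4,0,0,0],[8.7,-0.1,0.1,13.4,0,0,0],[8.7,-0.1,0.1,13.4,0,0,0],[3.2,-0.1,0.1,13.4,0,0,0],[3.2,-0.1,0.1,13.4,0,0,0],[3.2,-0.1,0.1,13.4,0,0,0],[3.2,-0.1,0.1,13.4,0,0,0],[3.2,-0.1,0.1,13.4,0,0,0],[3.2,-0.1,0.1,13.4,0,0,0],[3.2,-0.1,0.1,13.4,0,0,0],[3.2,-0.1,0.1,13.4,0,0,0],[3.2,-0.1,0.1,12,0,0,0],[3.2,-0.1,0.1,8,0,0,0],[3.2,-0.1,0.1,4,0,0,0],[3.2,-0.1,0.1,0.4,0,0,0],[3.2,-0.1,0.1,0.4,0,0,0]]]' 25; python3 plan.py .503 .0505 .14 -0.142
```

```text
t: 26.3
eef_pos: [0.5976, 0.3156, 0.1485]
ee_rot: [-3.138, 0.006, -1.952]
force: [-0.5, 0.2, -1.3]
width: 0.0361
gripper_force: 24.8
t 26.3 pos [0.5976 0.3156 0.1485] yaw -1.952 w 0.0361 q1,q6 [ 0.77 -1.16]
shift cm [28.13 -1.09  0.68] rot [1.000e-03 8.000e-03 1.331e+00]
```

```bash
python3 -m creep '[[[3.2,28.1,-1.1,0.7,0,0,1.33],[3.2,28.1,-1.1,0.7,0,0,1.33],[3.2,28.1,-1.1,0.7,0,0,1.33],[3.2,28.1,-1.1,0.7,0,0,1.33],[3.2,28.1,-1.1,0.7,0,0,1.33],[3.2,28.1,-1.1,0.7,0,0,1.33],[3.2,28.1,-1.1,0.7,0,0,1.33],[3.2,28.1,-1.1,0.7,0,0,1.33],[3.2,28.1,-1.1,0.7,0,0,1.33],[3.2,28.1,-1.1,0.7,0,0,1.33],[3.2,28.1,-1.1,0.7,0,0,1.33]]]'; python3 plan.py .503 .0505 .027 -0.142; python3 - <<'E'
from h import *
cv2.imwrite("pics/g7.png",cv2.resize(grab_frame("scene")[130:250,280:440],(800,600),interpolation=2))
E
```

```text
t: 27.68
eef_pos: [0.5012, 0.0496, 0.1365]
ee_rot: [-3.142, -0.0, 3.002]
force: [-0.7, 0.3, -0.4]
width: 0.036
gripper_force: 24.8
t 27.68 pos [0.5012 0.0496 0.1365] yaw 3.002 w 0.036 q1,q6 [ 0.49 -2.2 ]
shift cm [-0.16  0.12 10.95] rot [-0.    -0.     0.002]
```

View pics/g7.png

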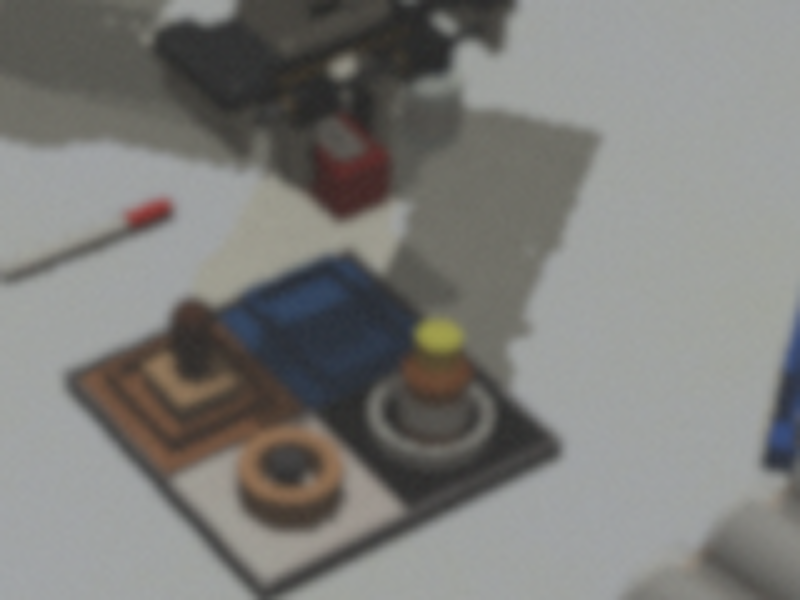

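The red box hangs level at (350,165), its long side in line with the blue pocket, and everything else is undisturbed. I lower and release it.

```bash
python3 -m creep '[[[3.2,-0.1,0.1,4,0,0,0],[3.2,-0.1,0.1,7.5,0,0,0],[3.2,-0.1,0.1,9.5,0,0,0],[3.2,-0.1,0.1,10.5,0,0,0],[3.2,-0.1,0.1,11,0,0,0],[3.2,-0.1,0.1,11,0,0,0],[3.2,-0.1,0.1,11,0,0,0]]]'; python3 -m creep '[[[5.2,0,0,0,0,0,0],[5.2,0,0,0,0,0,0],[5.2,0,0,0,0,0,0],[5.2,0,0,0,0,0,0],[5.2,0,0,0,0,0,0],[5.2,0,0,-2,0,0,0],[5.2,0,0,-6,0,0,0],[5.2,0,0,-11,0,0,0],[5.2,0,0,-15,0,0,0],[5.2,0,0,-15,0,0,0],[5.2,-25,15,-15,0,0,0],[5.2,-25,15,-15,0,0,0],[5.2,-25,15,-15,0,0,0],[5.2,-25,15,-15,0,0,0],[5.2,-25,15,-15,0,0,0],[5.2,-25,15,-15,0,0,0]]]'; python3 plan.py .5 .3 .2 0
```

```text
t: 28.6
eef_pos: [0.5029, 0.0506, 0.0273]
ee_rot: [3.141, 0.001, 3.001]
force: [0.4, 0.2, -0.9]
width: 0.0359
gripper_force: 24.8
t: 30.6
eef_pos: [0.7721, 0.1644, 0.172]
ee_rot: [-3.139, -0.004, 3.0]
force: [-0.5, 0.2, -0.6]
width: 0.0521
gripper_force: 0.0
t 30.6 pos [0.7721 0.1644 0.172 ] yaw 3.0 w 0.0521 q1,q6 [ 0.46 -2.17]
shift cm [28.86  9.59 -2.71] rot [-0.002 -0.004 -0.141]
```

```bash
python3 -m creep '[[[5.2,28.8,25,-2.7,0,0,0],[5.2,28.8,25,-2.7,0,0,0],[5.2,28.8,25,-2.7,0,0,0],[5.2,28.8,25,-2.7,0,0,0],[5.2,28.8,25,-2.7,0,0,0],[5.2,28.8,25,-2.7,0,0,0],[5.2,28.8,25,-2.7,0,0,0],[5.2,28.8,25,-2.7,0,0,0],[5.2,28.8,25,-2.7,0,0,0],[5.2,28.8,25,-2.7,0,0,0]]]'; python3 - <<'E'
from h import *
a=[cv2.resize(grab_frame(n)[y:y+90,x:x+100],(400,360),interpolation=2) for n,x,y in(("scene",290,165),("top",262,150))]
cv2.imwrite("pics/g8.png",np.hstack(a)); print(get_state()["eef_pos"])
E
```

```text
t: 31.85
eef_pos: [0.5219, 0.4504, 0.2032]
ee_rot: [-3.141, -0.0, 2.998]
force: [0.0, -0.2, 0.1]
width: 0.0519
gripper_force: 0.0
[0.5218124  0.45071395 0.20335177]
```

View pics/g8.png

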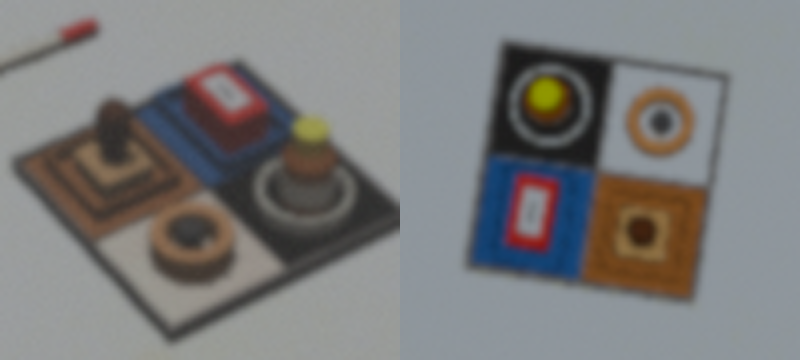

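All four items sit squarely in their inserts: bottle at right crop (545,95), roll (661,122), stamp (641,231), box (531,212). The robot is clear, so I hand in.

```bash
python3 -c "from station import *; print(job_done())"
```

```text
the job is handed in; nothing more can be done
None
```

The job is handed in at about 32 s: glue bottle, brown roll, stamp and staple box look upright and fully seated in their inserts in the final pictures, and I did not reach for the cleaner bottle or the green roll.

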